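Turn the parts tub up and stack the spacer discs in it

TASK

The grey square tub stands upside down on the bench beside the perforated metal plate. Turn it over onto the plate so that it stands mouth up there (it is too wide to grip across, but it can be pushed over the plate's edge and on over), then lay the larger steel disc flat in the middle of the tub's floor and the smaller disc flat and centred on top of it. Leave the other things on the bench where they are.

Things in the scene. Friction and masses are not known exactly. Their poses are not given: they have to be found in the camera images.
- plate: fixed aluminium plate with rows of small holes lying on the bench, 180 (its x) by 260 (its y) by 8 thick; origin at the centre of its underside, z up. The tub starts on the bench beyond its -y edge, which serves as a step to tip the tub over.
- tub: loose grey plastic tub, square, 96 by 96 outside and 48 high, walls 4, floor 6 thick, 0.18 kg or so, open on one side; it starts mouth down on the bench. Origin at the centre of its mouth (rim plane); its own z axis points from the mouth to its base, so z is up now and must point down when the tub stands mouth up.
- tub_mouth (a point): centre of the tub's mouth, in the rim plane
- tub_floor (a point): centre of the tub's inner floor, 42 from the rim plane
- tub_base (a point): centre of the tub's outer base, 48 from the rim plane
- disc_big: loose solid steel disc lying flat on the bench, 36 across, 10 thick, no hole; origin at its centre, z its axis
- disc_small: loose solid steel disc lying flat on the bench, 26 across, 10 thick, no hole; origin at its centre, z its axis
- collar: bystander, sizes in mm: plain steel ring, 40 outside, 22 hole, 12 high, lying flat; origin under its centre
- cleaner: bystander, sizes in mm: white bottle of lens cleaner, 48 across, 130 high, upright; origin under its centre
- tissues: bystander, sizes in mm: cardboard box of lens tissues, 80 x 120 x 50 high; origin under its centre
- post: bystander, sizes in mm: steel mounting post, 13 thick and 75 high on a 44 round foot; origin under its centre
- jar: bystander, sizes in mm: glass jar with black cap, 60 across, 60 high; origin under its centre
- wrench: bystander, sizes in mm: small steel wrench lying flat, 140 long; origin under its middle
There are look-alikes about, which are no part of the job. Several things have the shape of the tub; the one meant has the colours described above. Leave any purple look-alike of the disc_big alone.

How it is judged (in metres and radians):
On the way, in this order (a step that is already met when the one before it is completed fails the run):
1. the tub stands mouth up, flat on the plate (angle between tub's own z axis and vertical above 3.04 rad and z of tub_base in the frame of plate between 0.005 and 0.012 m and x of tub_base in the frame of plate between -0.09 and 0.09 m and y of tub_base in the frame of plate between -0.13 and 0.13 m and linear speed of tub below 0.02 m/s), for 0.2 s.
2. the larger disc lies flat on the tub's floor, within 15 mm of its centre, let go (all of step 1 and z of disc_big in the frame of tub between 0.033 and 0.041 m and horizontal distance between disc_big and tub_floor below 0.015 m and angle between the z axis of disc_big and the z axis of tub, either way round below 0.1 rad and contact force between the fingers and disc_big below 0.2 N and linear speed of disc_big below 0.02 m/s), for 0.2 s.
At the end, for the whole second after the job is handed in: The tub rests mouth up and flat on the plate (within 0.1 rad, its centre over the plate); the larger disc lies flat on its floor within 15 mm of the centre; the smaller disc lies flat on the larger one, their centres within 8 mm; all at rest and let go; no bystander has moved more than 30 mm (all of step 2 and z of disc_small in the frame of tub between 0.023 and 0.031 m and horizontal distance between disc_small and disc_big below 0.008 m and angle between the z axis of disc_small and the z axis of tub, either way round below 0.1 rad and linear speed of disc_small below 0.02 m/s); the robot touches nothing.
It fails at once if one of the bystanders is moved more than 30 mm (distance of any of collar, cleaner, tissues, post, jar, wrench from where it was at the start of the episode above 0.03 m).
It also fails if it takes over 72 s, if anything falls off the work surface, if the arm or the gripper's body presses on something with over 40 N, if the wrist force passes 120 N, or if a joint passes its speed limit or range.

ROBOT

A 6-joint arm with a two-finger parallel gripper is mounted at the origin on the work surface. World frame = base frame: x ahead of the robot, y to its left, z up, the work surface at z = 0. Lengths are in mm, angles in rad, forces in N, time in s.
With the tool pointing down it reaches from about 325 to 875 mm from the base axis. Payload 4.4 kg.
Tool frame: the origin (TCP) lies on the front face of the gripper's body, between the roots of the fingers; the fingertips stand 73 mm ahead of it and the grasp point (between the pads) lies 54 mm ahead of it; z points along the fingers, y is the line along which they close (so a half turn about z gives the same grasp; the last joint's range is limited). The gripper opens to 85 mm and grips with 20 to 120 N. Pads are 22 mm wide; open, the fingers measure 114 mm over their backs; the gripper's body (76 mm by 85 mm) begins 54 mm behind the grasp point. The pads swing forward as they close: fully open they stand 13 mm farther back than shut.
Start: joints at [-1.413, 0.207, 1.542, -0, 1.393, -0.15], TCP at [174.739, -547.809, 303.882] pointing down, gripper open.
Joint ranges: [-2.73, 2.73], [-0.86, 2.22], [0.23, 2.46], [-1.11, 4.25], [0.08, 2.63], [-2.82, 2.82]. Speed limits (rad/s): [2.79, 2.79, 3.14, 3.14, 3.14, 3.14].

INTERFACE

Orientations are given as [roll, pitch, yaw] about the fixed x, y, z axes, in that order (R = Rz(yaw) Ry(pitch) Rx(roll)).
In Python, from station import robot, viewer gives the robot as it stands.
- The arm moves only by the tool send_rows, never from a script. Its argument "commands" is a list of rows, each a list of 7 numbers: the shift along the tool's x, y, z in units of 40 mm (1.0 is 40 mm), then the turn, a rotation vector about the tool's x, y, z in units of 6 degrees (1.0 is 6 degrees), then the finger opening in mm, from 0 to 85.4. In form: [[dx, dy, dz, rx, ry, rz, grip], ...]. A call has 1 to 10 rows; each row shifts and turns the commanded pose from where the row before left it, along the tool's axes as they then stand; what a row does not reach is not made up. A row lasts 1/8 s, in which the tool goes at most 62.5 mm and 10.7 degrees, less where a joint would pass 70% of its speed; a pose out of reach is approached as far as the arm can. A call is refused whole if a number of a shift passes 1 or a number of a turn 1, either way. A call with a gripper value outside its range is refused whole. The fingers move at their own pace and stop on an object; the grip force is fixed at half the most. Time passes only in rows, so rows that do not move let the fingers close. It gives the time, the measured TCP pose, the force, the opening and the grip force at its end, in the units of the state.
- robot.state(): the state, without advancing time (a new reading comes with each control period).
- viewer.camera(name): name is "scene" or "top"; returns (picture, depth): 384x512x3 uint8, red, green, blue; 384x512 float32, mm along the optical axis (not along the pixel's ray), 0 where there is no reading.
- viewer.camera_model(name): a dict with "camera_matrix" (3x3 intrinsics, pixels), "k1" (the pictures are not rectified: a ray, as slopes to the right and down, at radius r is drawn at 1 + k1 r^2 times it, then the intrinsics apply), "camera_from_world" (4x4, takes a point from world to camera coordinates). Camera axes: x right, y down, z forward; pixel columns grow to the right and rows downward; lengths in mm; the calibration is good to about 2 mm. A picture is of the moment at which its call begins. camera_model takes no time and is no camera call.
- robot.job_done(): hands the job in; it is judged then, once.
The state is a dict: "clock": time; "q": joint angles; "dq": joint speeds; "joint_efforts": joint torques, N m; "ee_pos": TCP position; "ee_rot": TCP orientation; "ft_force": force on the tool from outside, world axes, zero at the start; "wrist_torque": the same for the moment, N m; "gripper_width": finger opening in mm; "gripper_force": force on a finger pad.
Only numpy, scipy, OpenCV 4.12 (cv2) and the standard library are available. Lean on these libraries where they do the work, as an engineer would, in place of code of your own. Each camera call takes 0.05 s, during which the arm holds its last target. There are 200 camera calls.

## Working session

There is one attempt and no reset: what is moved stays moved. The work goes in short steps, Python scripts to look and compute and a tool call to move; the robot and the scene stay as the last step left them, time stands still between calls to the robot, and variables do not carry over. Pictures are saved under pics/ and viewed, at most 10 in all, crops included, and the job is handed in when it is done.

Besides the shell and the picture viewer there is one more tool, called after ">>>" by a JSON object that holds its "op" and its "data", one argument or row to a line. send_rows: Moves the arm, as the interface text tells. Its arguments: {"type":"object","properties":{"commands":{"type":"array","items":{"type":"array","items":{"type":"number"}}}},"required":["commands"]}

```bash
ls; mkdir -p pics; cat > h.py <<'E'
import numpy as np, cv2
from station import robot, viewer
def snap(n):
    im,d=viewer.camera(n); np.savez('%s.npz'%n,im=im,d=d); return im,d
def cloud(n,d):
    m=viewer.camera_model(n);K=np.array(m['camera_matrix']);T=np.linalg.inv(np.array(m['camera_from_world']))
    v,u=np.mgrid[:384,:512]
    # radial: drawn = s*(1+k1 r^2)
    p=cv2.undistortPoints(np.stack([u,v],-1).reshape(-1,1,2).astype(float),K,np.array([m['k1'],0,0,0.])).reshape(384,512,2)
    P=np.dstack([p*d[...,None],d])
    return P@T[:3,:3].T+T[:3,3]
E
python3 - <<'E'
from h import *
for n in('top','scene'):
    im,d=snap(n); cv2.imwrite(f'pics/{n}0.png',cv2.resize(im[...,::-1],(800,600)))
    print(n,np.array(viewer.camera_model(n)['camera_from_world']).round(2).tolist(),viewer.camera_model(n)['k1'])
print(robot.state())
E
```

```text
pics
top [[-0.02, -1.0, 0.02, -33.88], [-1.0, 0.02, -0.07, 538.12], [0.07, -0.02, -1.0, 1109.48], [0.0, 0.0, 0.0, 1.0]] 0.04838258954226679
scene [[0.45, 0.89, -0.0, -215.8], [0.75, -0.38, -0.54, -409.7], [-0.48, 0.24, -0.84, 1714.78], [0.0, 0.0, 0.0, 1.0]] -0.014050423842103655
{'clock': 0.1, 'q': array([-1.41250714e+00,  2.07379099e-01,  1.54283635e+00,  1.17021493e-05,
        1.39350787e+00, -1.50500415e-01]), 'dq': array([-0.0005495 ,  0.0004129 , -0.00390649, -0.00222386,  0.00037143,
        0.00176158]), 'joint_efforts': array([-5.02883468e-04, -3.84091115e+01, -2.92549521e+01, -2.06768823e-04,
        4.80455710e-03, -1.94781774e-05]), 'ee_pos': array([ 174.65073147, -547.26293336,  302.80457706]), 'ee_rot': array([-3.13948780e+00, -3.30840490e-04,  3.08787175e-01]), 'ft_force': array([-1.22650138,  0.03675614, -0.15012607]), 'wrist_torque': array([0.02520769, 0.07054433, 0.04121068]), 'gripper_force': 0.0, 'gripper_width': 85.36729764089864}
```

View pics/top0.png

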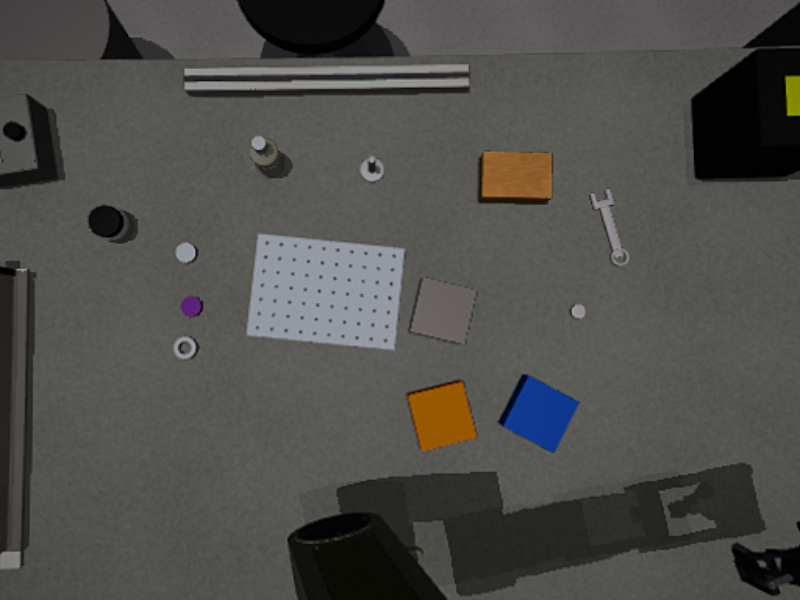

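View pics/scene0.png

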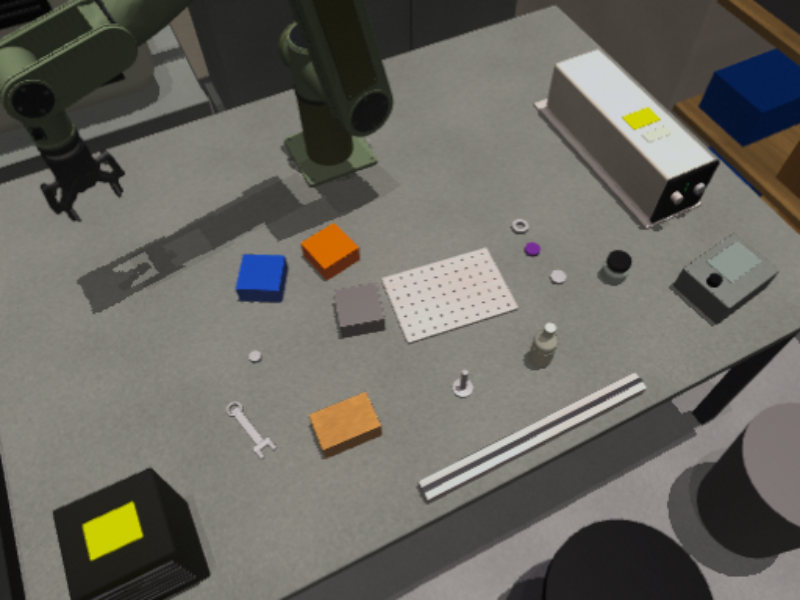

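The top view shows the plate at (325,290), the grey tub at (444,310), the big disc at (186,252) and the small one at (578,311). The collar is at (185,347) and the purple look-alike at (191,306). The orange and blue tubs sit below, and image up is +x, left is +y.

```bash
cat >> h.py <<'E'
def blob(P,im,seed,rad,zlo,zhi):
    """points with z range near seed world xy -> connected, center, minAreaRect, mean colour"""
    m=(P[...,2]>zlo)&(P[...,2]<zhi)&(np.hypot(P[...,0]-seed[0],P[...,1]-seed[1])<rad)
    q=P[m]; r=cv2.minAreaRect(q[:,:2].astype(np.float32)); 
    return len(q),q.mean(0).round(1),[np.round(x,1) for x in r],im[m].mean(0).round()
E
python3 - <<'E'
from h import *
for n in('top','scene'):
    f=np.load(n+'.npz');im,d=f['im'],f['d'];P=cloud(n,d)
    if n=='top':
        px={k:P[int(v*.64),int(u*.64)] for k,(u,v) in dict(plate=(323,293),tub=(444,310),big=(186,252),purple=(191,306),small=(578,311),collar=(176,347),orange=(442,415),blue=(540,413),bench=(470,250)).items()}
        for k,v in px.items(): print(k,v.round(1))
    print(n)
    for k,(r,lo,hi) in dict(plate=(165,5,14),tub=(62,42,56),big=(28,5,16),small=(22,5,16),purple=(25,5,16),collar=(28,6,18),orange=(64,42,56),blue=(66,42,56)).items():
        print(k,*blob(P,im,px[k],r,lo,hi))
E
```

```text
plate [537.   66.   12.3]
tub [ 500.5 -143.    50.1]
big [614.5 303.7   4.9]
purple [520.6 294.9   8. ]
small [ 494.1 -381.1    9.1]
collar [448.  321.   10.5]
orange [ 324.2 -133.3   41.2]
blue [ 323.3 -299.1   43.6]
bench [ 607.8 -196.6   -1.9]
top
plate 5390 [540.3  60.8   8. ] [array([550.1,  59.3]), array([324.5, 281. ]), np.float64(67.1)] [145. 149. 158.]
tub 1302 [ 500.4 -141.9   47.7] [array([ 500.7, -142. ]), array([99.1, 96. ]), np.float64(75.5)] [103.  97.  96.]
big 131 [613.7 302.7   9.1] [array([612.7, 302.5]), array([35.9, 33.3]), np.float64(1.3)] [138. 142. 147.]
small 74 [ 495.5 -381.7   10. ] [array([ 495. , -382.7]), array([36.2, 24.9]), np.float64(9.0)] [134. 131. 133.]
purple 135 [519.6 294.3   9.5] [array([520.6, 294.2]), array([32.8, 32.8]), np.float64(88.7)] [ 89.  34. 113.]
collar 88 [448.2 311.1  10.7] [array([447.6, 309.4]), array([30.6, 37.8]), np.float64(88.7)] [132. 134. 137.]
orange 1356 [ 322.7 -134.8   47.4] [array([ 322.3, -135.3]), array([98.6, 96. ]), np.float64(12.4)] [150.  86.   2.]
blue 1326 [ 321.6 -300.2   47.4] [array([ 321.6, -300.6]), array
[... 255 characters left out ...]
t64(76.1)] [124. 116. 114.]
big 77 [615.4 304.   10. ] [array([613.8, 303.7]), array([49.5, 34.8]), np.float64(19.0)] [168. 162. 161.]
small 48 [ 496.2 -379.6   10.1] [array([ 495.8, -378.5]), array([22.6, 26. ]), np.float64(75.6)] [166. 160. 160.]
purple 66 [521.  293.3  10.4] [array([525.1, 293.6]), array([38.7, 40.9]), np.float64(32.0)] [109.  54. 132.]
collar 45 [448.3 310.2  11.6] [array([448.2, 308. ]), array([33.7, 34.2]), np.float64(36.5)] [155. 149. 148.]
orange 592 [ 324.8 -133.1   48.5] [array([ 322.3, -133.2]), array([100. ,  98.1]), np.float64(12.1)] [204. 103.   3.]
blue 645 [ 325.5 -297.6   48.6] [array([ 323.4, -297.4]), array([97.1, 99.9]), np.float64(61.7)] [ 29.  73. 175.]
```

```bash
cat >> h.py <<'E'
from scipy.spatial.transform import Rotation as Ro
def go(x,y,tipz,yaw,L=73):
    s=robot.state(); R=Ro.from_euler('xyz',s['ee_rot']); d=np.array([x,y,tipz+L])-s['ee_pos']
    T=Ro.from_euler('xyz',[np.pi,0,yaw]); rv=(R.inv()*T).as_rotvec()
    print('shift units, CURRENT tool axes',(R.inv().apply(d)/40).round(3),'in TARGET axes',(T.inv().apply(d)/40).round(3),'turn units',(np.degrees(rv)/6).round(2))
def st():
    s=robot.state(); print(s['clock'],s['ee_pos'].round(1),s['ee_rot'].round(3),s['ft_force'].round(1),s['gripper_width'],s['gripper_force'])
E
python3 - <<'E'
from h import *
for n in('top','scene'):
    f=np.load(n+'.npz');im,d=f['im'],f['d'];P=cloud(n,d);x,y,z=P[...,0],P[...,1],P[...,2]
    m=((im.min(2)>115)&(abs(x-540)<130)&(abs(y-60)<165)&(z<25)).astype(np.uint8)
    m=cv2.morphologyEx(cv2.morphologyEx(m,cv2.MORPH_CLOSE,np.ones((5,5))),cv2.MORPH_OPEN,np.ones((5,5)))>0
    r=cv2.minAreaRect(P[m][:,:2].astype(np.float32)); print(n,m.sum(),P[m].mean(0),r,cv2.boxPoints(r).round(1).tolist())
    # tub edges
    m=(z>40)&(z<56)&(np.hypot(x-500,y+142)<75); print(cv2.boxPoints(cv2.minAreaRect(P[m][:,:2].astype(np.float32))).round(1).tolist())
E
```

```text
top 6232 [538.71864894  60.4133609   10.70343797] ((539.8735961914062, 60.406517028808594), (261.4765625, 182.30014038085938), 82.77658081054688) [[433.0, -57.79999923706055], [613.9000244140625, -80.80000305175781], [646.7000122070312, 178.60000610351562], [465.8999938964844, 201.60000610351562]]
[[441.79998779296875, -177.89999389648438], [534.7999877929688, -201.89999389648438], [559.5999755859375, -106.0], [466.6000061035156, -82.0]]
scene 5568 [553.34740687  57.19233404  10.2596277 ] ((838.7266845703125, -38.92919921875), (366.2583923339844, 970.0662841796875), 69.8411636352539) [[320.29998779296875, -43.70000076293945], [1230.9000244140625, -378.0], [1357.199951171875, -34.20000076293945], [446.5, 300.1000061035156]]
[[439.0, -174.6999969482422], [536.5, -200.39999389648438], [560.9000244140625, -107.80000305175781], [463.29998779296875, -82.19999694824219]]
```

```bash
python3 - <<'E'
from h import *
go(489.7,-226.6,35,1.445)
E
```

```text
shift units, CURRENT tool axes [ 9.938 -5.234  4.884] in TARGET axes [8.941 6.808 4.87 ] turn units [-2.000e-02 -1.000e-02 -1.085e+01]
```

>>> {"op": "send_rows", "data": {
  "commands": [
    [0, 0, 0.3, 0, 0, -1, 50],
    [0, 0, 0.3, 0, 0, -1, 50],
    [0, 0, 0.3, 0, 0, -1, 50],
    [0, 0, 0.3, 0, 0, -1, 50],
    [0, 0, 0.3, 0, 0, -1, 50],
    [0, 0, 0.3, 0, 0, -1, 50],
    [0, 0, 0, 0, 0, -1, 50],
    [0, 0, 0, 0, 0, -1, 50],
    [0, 0, 0, 0, 0, -1, 50],
    [0, 0, 0, 0, 0, -1, 50]
  ]
}}

```text
clock: 1.35
ee_pos: [174.7, -547.4, 231.2]
ee_rot: [-3.141, -0.001, 1.359]
ft_force: [0.1, 0.9, -0.3]
gripper_width: 50.5
gripper_force: 0.0
```

```bash
python3 - <<'E'
from h import *
st();go(489.7,-226.6,35,1.445)
E
```

```text
1.35 [ 174.7 -547.4  231.2] [-3.141e+00 -1.000e-03  1.359e+00] [ 0.1  0.9 -0.3] 50.46145591287571 0.0
shift units, CURRENT tool axes [9.49  6.02  3.089] in TARGET axes [8.945 6.807 3.08 ] turn units [-0.   -0.01 -0.82]
```

>>> {"op": "send_rows", "data": {
  "commands": [
    [0, 0, 0, 0, 0, -0.82, 50],
    [0.99, 0.756, 0.2, 0, 0, 0, 50],
    [0.99, 0.756, 0.2, 0, 0, 0, 50],
    [0.99, 0.756, 0.2, 0, 0, 0, 50],
    [0.99, 0.756, 0.2, 0, 0, 0, 50],
    [0.99, 0.756, 0.2, 0, 0, 0, 50],
    [0.99, 0.756, 0.2, 0, 0, 0, 50],
    [0.99, 0.756, 0.2, 0, 0, 0, 50],
    [0.99, 0.756, 0.2, 0, 0, 0, 50],
    [0.99, 0.756, 0.2, 0, 0, 0, 50]
  ]
}}

```text
clock: 2.6
ee_pos: [491.2, -227.9, 159.3]
ee_rot: [-3.141, -0.0, 1.442]
ft_force: [-0.5, -0.6, -0.4]
gripper_width: 50.1
gripper_force: 0.0
```

>>> {"op": "send_rows", "data": {
  "commands": [
    [0, 0, 0.6, 0, 0, 0, 50],
    [0, 0, 0.68, 0, 0, 0, 50],
    [0, 0, 0, 0, 0, 0, 50]
  ]
}}

```text
clock: 2.98
ee_pos: [488.5, -227.7, 106.0]
ee_rot: [-3.135, -0.003, 1.442]
ft_force: [-0.4, -0.5, -0.6]
gripper_width: 50.0
gripper_force: 0.0
```

```bash
python3 - <<'E'
from h import *
st();go(489.7,-226.6,35,1.445)
E
```

```text
2.975 [ 488.5 -227.7  106. ] [-3.135e+00 -3.000e-03  1.442e+00] [-0.4 -0.5 -0.6] 49.99554611264821 0.0
shift units, CURRENT tool axes [ 0.032  0.025 -0.049] in TARGET axes [ 0.032  0.026 -0.049] turn units [-0.06 -0.03 -0.03]
```

>>> {"op": "send_rows", "data": {
  "commands": [
    [0.2, 0, 0, 0, 0, 0, 50],
    [0.2, 0, 0, 0, 0, 0, 50],
    [0.2, 0, 0, 0, 0, 0, 50],
    [0.15, 0, 0, 0, 0, 0, 50],
    [0.15, 0, 0, 0, 0, 0, 50],
    [0.15, 0, 0, 0, 0, 0, 50],
    [0.15, 0, 0, 0, 0, 0, 50],
    [0.15, 0, 0, 0, 0, 0, 50],
    [0, 0, 0, 0, 0, 0, 50]
  ]
}}

```text
clock: 4.1
ee_pos: [497.2, -175.0, 108.4]
ee_rot: [-3.141, -0.001, 1.442]
ft_force: [0.4, 0.1, 0.7]
gripper_width: 50.3
gripper_force: 0.0
```

```bash
python3 - <<'E'
from h import *
st()
ims=[]
for n in('top','scene'):
    im,d=snap(n); P=cloud(n,d);print(blob(P,im,(515,-120),75,40,56),P[...,2][np.hypot(P[...,0]-520,P[...,1]+115)<40].round().max())
    ims.append(im[150:280,230:330] if n=='top' else im[150:250,180:300])
a=[cv2.resize(i[...,::-1],(400,400)) for i in ims];cv2.imwrite('pics/p1.png',np.hstack(a))
E
```

```text
4.1 [ 497.2 -175.   108.4] [-3.141e+00 -1.000e-03  1.442e+00] [0.4 0.1 0.7] 50.29245896060998 0.0
(914, array([ 502.3, -102.9,   47.6]), [array([ 497.4, -117.2]), array([100.7,  95.5]), np.float64(82.7)], array([102.,  96.,  96.])) 434.0
(621, array([ 502.8, -112.8,   48.6]), [array([ 495.9, -127.4]), array([118.6, 100.2]), np.float64(83.5)], array([112., 105., 103.])) 434.0
```

View pics/p1.png

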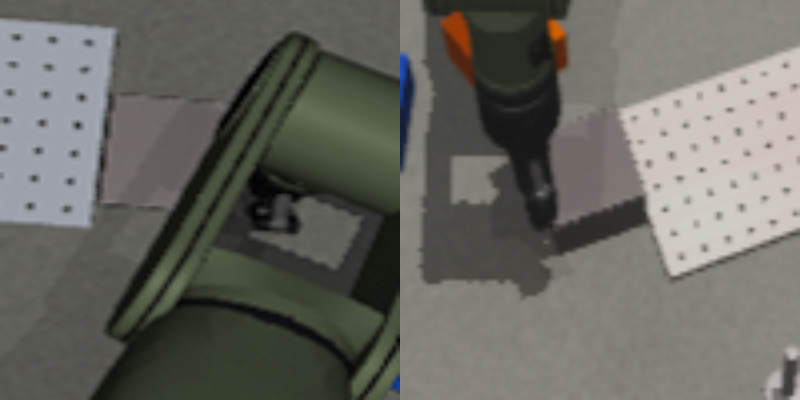

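The tub has squared up against the plate edge: the tub is at crop (165,150) and the edge at x≈110. Next I tip it, raising the finger along the wall's arc.

>>> {"op": "send_rows", "data": {
  "commands": [
    [0.1, 0, 0, 0, 0, 0, 50],
    [0.08, 0, -0.17, 0, 0, 0, 50],
    [0.1, 0, -0.18, 0, 0, 0, 50],
    [0, 0, 0, 0, 0, 0, 50]
  ]
}}

```text
clock: 4.7
ee_pos: [499.2, -165.2, 123.8]
ee_rot: [3.14, 0.002, 1.443]
ft_force: [-1.5, -5.3, 2.6]
gripper_width: 50.1
gripper_force: 2.9
```

```bash
cat >> h.py <<'E'
def tubpts(n='scene'):
    """grey tub points -> plate-frame (yp+130,z) profile"""
    im,d=snap(n);P=cloud(n,d).reshape(-1,3);c=im.reshape(-1,3).astype(int)
    q=P-[539.9,60.4,0];xp=q[:,0]*.992-q[:,1]*.126;yp=q[:,0]*.126+q[:,1]*.992+130
    m=(abs(xp+20)<44)&(yp>-130)&(yp<160)&(P[:,2]>12)&(P[:,2]<125)&(c.min(1)>55)&(c[:,0]-c[:,2]<18)
    h=[(int(b),int(P[m][k,2].max()),int(k.sum())) for b in range(-130,160,10) if (k:=(yp[m]>=b)&(yp[m]<b+10)).sum()>3]
    print(n,'(y from edge, zmax, n)',h); return im
E
python3 - <<'E'
from h import *
st(); a=tubpts('scene');tubpts('top')
cv2.imwrite('pics/p2.png',cv2.resize(a[140:260,170:330,::-1],(640,480)))
E
```

```text
4.7 [ 499.2 -165.2  123.8] [3.140e+00 2.000e-03 1.443e+00] [-1.5 -5.3  2.6] 50.13444776995495 2.9214295564452186
scene (y from edge, zmax, n) [(-80, 65, 28), (-70, 65, 60), (-60, 63, 66), (-50, 63, 61), (-40, 60, 66), (-30, 57, 61), (-20, 57, 62), (-10, 55, 65), (0, 58, 37), (10, 14, 6), (20, 14, 5), (30, 15, 5), (40, 14, 10), (50, 16, 7), (60, 15, 8), (70, 14, 6), (80, 16, 5), (90, 14, 6), (100, 15, 5), (110, 15, 4)]
top (y from edge, zmax, n) [(-70, 61, 15), (-60, 60, 70), (-50, 59, 116), (-40, 59, 127), (-30, 56, 126), (-20, 56, 123), (-10, 54, 129), (0, 51, 94), (10, 13, 4), (60, 13, 4)]
```

View pics/p2.png

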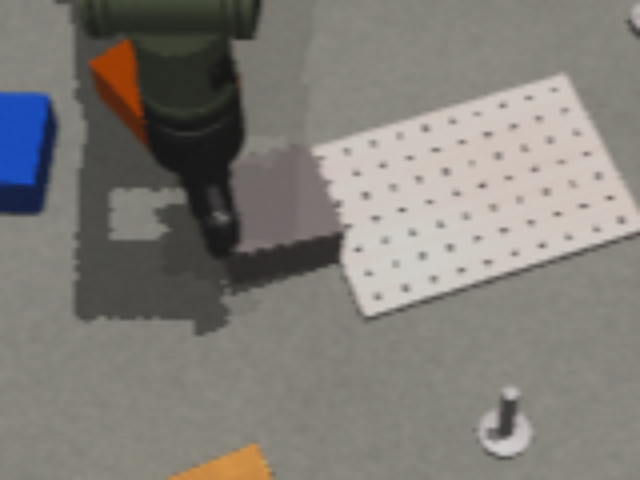

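It's tipping, about 10° so far: the tub's rear lifts beside the fingers in the crop. I'll continue along the arc.

>>> {"op": "send_rows", "data": {
  "commands": [
    [0.11, 0, -0.18, 0, 0, 0, 50],
    [0.11, 0, -0.18, 0, 0, 0, 50],
    [0.14, 0, -0.16, 0, 0, 0, 50],
    [0.14, 0, -0.15, 0, 0, 0, 50],
    [0, 0, 0, 0, 0, 0, 50]
  ]
}}

```text
clock: 5.42
ee_pos: [501.7, -144.4, 150.1]
ee_rot: [3.141, 0.0, 1.443]
ft_force: [-1.4, -4.0, 2.7]
gripper_width: 50.2
gripper_force: 2.5
```

```bash
python3 - <<'E'
from h import *
st(); tubpts('scene');tubpts('top')
E
```

```text
5.425 [ 501.7 -144.4  150.1] [3.141 0.    1.443] [-1.4 -4.   2.7] 50.18778614825873 2.544814303983003
scene (y from edge, zmax, n) [(-90, 58, 11), (-60, 90, 16), (-50, 84, 51), (-40, 79, 62), (-30, 73, 56), (-20, 67, 61), (-10, 64, 54), (0, 56, 56), (10, 51, 50), (20, 14, 6), (40, 14, 6), (50, 14, 5), (60, 15, 8), (70, 15, 8), (80, 14, 4), (90, 13, 7), (100, 15, 7), (110, 16, 6), (130, 15, 4)]
top (y from edge, zmax, n) [(-40, 75, 31), (-30, 72, 88), (-20, 66, 126), (-10, 61, 130), (0, 56, 126), (10, 51, 118), (90, 13, 4), (120, 12, 4), (140, 13, 4)]
```

>>> {"op": "send_rows", "data": {
  "commands": [
    [0.155, 0, -0.13, 0, 0, 0, 50],
    [0.16, 0, -0.12, 0, 0, 0, 50],
    [0.17, 0, -0.1, 0, 0, 0, 50],
    [0.17, 0, -0.09, 0, 0, 0, 50],
    [0.16, 0, -0.05, 0, 0, 0, 50],
    [0, 0, 0, 0, 0, 0, 50]
  ]
}}

```text
clock: 6.28
ee_pos: [505.9, -112.0, 170.1]
ee_rot: [3.141, 0.0, 1.443]
ft_force: [-1.9, -3.4, 7.7]
gripper_width: 50.1
gripper_force: 4.2
```

```bash
python3 - <<'E'
from h import *
st(); a=tubpts('scene');b=tubpts('top')
cv2.imwrite('pics/p3.png',np.hstack([cv2.resize(a[140:260,170:330,::-1],(400,300)),cv2.resize(b[130:250,190:350,::-1],(400,300))]))
E
```

```text
6.275 [ 505.9 -112.   170.1] [3.141 0.    1.443] [-1.9 -3.4  7.7] 50.10830023529273 4.186806147918105
scene (y from edge, zmax, n) [(-70, 86, 25), (-60, 89, 6), (-40, 106, 5), (-30, 106, 8), (-20, 95, 20), (-10, 85, 51), (0, 73, 51), (10, 58, 45), (20, 52, 48), (30, 34, 10), (40, 14, 4), (50, 14, 9), (60, 14, 8), (80, 17, 12), (90, 14, 10), (100, 13, 7), (110, 14, 6), (120, 15, 4)]
top (y from edge, zmax, n) [(-30, 104, 13), (-20, 93, 4), (10, 59, 7), (20, 46, 35), (30, 38, 16), (40, 12, 4)]
```

View pics/p3.png

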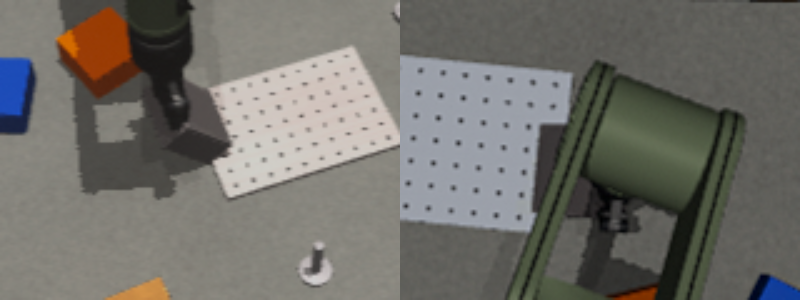

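Tilt is about 52°, with the fingers near the top of the tub's rear wall (tub at (190,125) in the left crop). A few more degrees takes it past balance at 56°.

>>> {"op": "send_rows", "data": {
  "commands": [
    [0.14, 0, -0.025, 0, 0, 0, 50],
    [0.14, 0, -0.025, 0, 0, 0, 50],
    [0.14, 0, -0.015, 0, 0, 0, 50],
    [0.14, 0, -0.01, 0, 0, 0, 50],
    [0, 0, 0, 0, 0, 0, 50]
  ]
}}

```text
clock: 7.0
ee_pos: [509.2, -90.4, 175.7]
ee_rot: [3.141, 0.002, 1.443]
ft_force: [-7.2, -2.7, 22.8]
gripper_width: 50.1
gripper_force: 11.1
```

```bash
python3 - <<'E'
from h import *
st(); a=tubpts('scene');b=tubpts('top')
E
```

```text
7.0 [509.2 -90.4 175.7] [3.141e+00 2.000e-03 1.443e+00] [-7.2 -2.7 22.8] 50.14705498704603 11.081313975155354
scene (y from edge, zmax, n) [(-50, 99, 57), (-40, 116, 49), (-30, 104, 4), (-10, 113, 5), (0, 97, 12), (10, 77, 24), (20, 58, 33), (30, 38, 20), (70, 16, 9), (80, 13, 7), (90, 14, 5), (100, 14, 9), (110, 14, 4), (120, 15, 5), (130, 14, 6)]
top (y from edge, zmax, n) [(150, 12, 6)]
```

>>> {"op": "send_rows", "data": {
  "commands": [
    [-0.1, 0, -0.25, 0, 0, 0, 50],
    [-0.4, 0, -0.25, 0, 0, 0, 50],
    [-0.8, 0, 0, 0, 0, 0, 50],
    [-0.3, 0, 0, 0, 0, 0, 50],
    [0, 0, 0, 0, 0, 0, 50]
  ]
}}

```text
clock: 7.72
ee_pos: [499.8, -154.3, 191.5]
ee_rot: [-3.14, -0.001, 1.44]
ft_force: [-0.3, 1.2, -0.5]
gripper_width: 50.3
gripper_force: 0.0
```

```bash
python3 - <<'E'
from h import *
st(); a=tubpts('scene');b=tubpts('top')
cv2.imwrite('pics/p4.png',np.hstack([cv2.resize(a[140:260,170:330,::-1],(400,300)),cv2.resize(b[130:250,190:350,::-1],(400,300))]))
E
```

```text
7.725 [ 499.8 -154.3  191.5] [-3.14e+00 -1.00e-03  1.44e+00] [-0.3  1.2 -0.5] 50.267597908131684 0.0
scene (y from edge, zmax, n) [(-10, 49, 46), (0, 114, 52), (10, 115, 99), (20, 115, 75), (30, 114, 65), (40, 111, 60), (50, 107, 42), (70, 13, 4), (100, 15, 9), (130, 16, 7)]
top (y from edge, zmax, n) [(-10, 30, 47), (0, 28, 121), (10, 27, 15), (20, 117, 81), (30, 115, 140), (40, 113, 138), (50, 109, 137), (60, 105, 136), (70, 101, 20)]
```

View pics/p4.png

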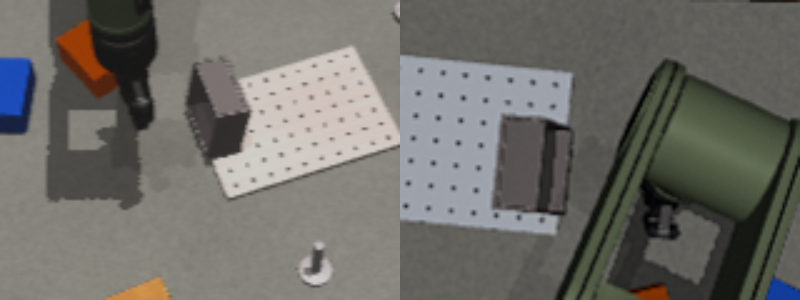

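The tub stands on its side, mouth towards the robot's right, and seems to be still rolling over. I'll wait a moment and look again.

>>> {"op": "send_rows", "data": {
  "commands": [
    [-0.3, 0, 0, 0, 0, 0, 50],
    [0, 0, 0, 0, 0, 0, 50],
    [0, 0, 0, 0, 0, 0, 50],
    [0, 0, 0, 0, 0, 0, 50]
  ]
}}

```text
clock: 8.32
ee_pos: [498.7, -165.5, 192.1]
ee_rot: [-3.142, -0.0, 1.442]
ft_force: [-0.0, -0.3, 0.6]
gripper_width: 50.1
gripper_force: 0.0
```

```bash
python3 - <<'E'
from h import *
st(); a=tubpts('scene');b=tubpts('top');tubpts('top')
E
```

```text
8.325 [ 498.7 -165.5  192.1] [-3.142 -0.     1.442] [-0.  -0.3  0.6] 50.102589849888076 0.0
scene (y from edge, zmax, n) [(0, 14, 5), (30, 16, 4), (40, 60, 44), (50, 56, 14), (60, 54, 36), (70, 19, 39), (80, 64, 41), (90, 56, 37), (100, 59, 36), (110, 56, 40), (120, 51, 34), (130, 60, 51)]
top (y from edge, zmax, n) [(10, 13, 4), (40, 61, 72), (50, 18, 80), (60, 19, 90), (70, 20, 91), (80, 41, 81), (90, 17, 81), (100, 20, 82), (110, 41, 90), (120, 20, 85), (130, 59, 74)]
top (y from edge, zmax, n) [(0, 13, 4), (40, 61, 67), (50, 54, 83), (60, 18, 83), (70, 20, 91), (80, 18, 90), (90, 18, 92), (100, 18, 85), (110, 42, 95), (120, 54, 86), (130, 61, 72), (150, 13, 4)]
```

The tub is mouth up on the plate. Now I'll measure its centre, re-check the discs and plan the big disc grasp.

```bash
python3 - <<'E'
from h import *
for n in('top','scene'):
    im,d=snap(n);P=cloud(n,d);print(n,blob(P,im,(535,17),85,46,70)[:3])
    print(blob(P,im,(613.5,303),30,4,16)[:3],blob(P,im,(495,-381),25,4,16)[:3])
go(613.5,303,60,1.442)
E
```

```text
top (229, array([517.3,  26.3,  54.9]), [array([515.5,  25. ]), array([96.1, 96. ]), np.float64(82.9)])
(139, array([613.8, 303.2,   9.5]), [array([614.6, 306.1]), array([39.5, 33.8]), np.float64(71.8)]) (79, array([ 495.6, -382.1,    9.1]), [array([ 495.1, -382.3]), array([36.5, 28.9]), np.float64(33.6)])
scene (218, array([516.1,  23.6,  53.8]), [array([514.2,  23.8]), array([ 97., 101.]), np.float64(83.1)])
(81, array([614.3, 302.9,   9.5]), [array([611.9, 302.9]), array([49.3, 47.6]), np.float64(72.4)]) (64, array([ 496.3, -380.3,    8.5]), [array([ 495. , -379.5]), array([36.6, 46.1]), np.float64(70.2)])
shift units, CURRENT tool axes [11.987  1.341  1.478] in TARGET axes [11.987  1.341  1.478] turn units [ 0. -0.  0.]
```

>>> {"op": "send_rows", "data": {
  "commands": [
    [1, 0.11, 0, 0, 0, 0, 62],
    [1, 0.11, 0, 0, 0, 0, 62],
    [1, 0.11, 0, 0, 0, 0, 62],
    [1, 0.11, 0, 0, 0, 0, 62],
    [1, 0.11, 0, 0, 0, 0, 62],
    [1, 0.11, 0, 0, 0, 0, 62],
    [1, 0.11, 0, 0, 0, 0, 62],
    [1, 0.11, 0, 0, 0, 0, 62],
    [1, 0.11, 0, 0, 0, 0, 62],
    [1, 0.11, 0.3, 0, 0, 0, 62]
  ]
}}

```text
clock: 9.82
ee_pos: [594.9, 226.9, 181.2]
ee_rot: [3.139, -0.001, 1.442]
ft_force: [-0.8, -0.2, 0.6]
gripper_width: 61.3
gripper_force: 0.0
```

>>> {"op": "send_rows", "data": {
  "commands": [
    [1, 0.12, 0.4, 0, 0, 0, 62],
    [0.98, 0.12, 0.5, 0, 0, 0, 62],
    [0, 0, 0, 0, 0, 0, 62],
    [0, 0, 0, 0, 0, 0, 62]
  ]
}}

```text
clock: 10.32
ee_pos: [613.3, 302.3, 143.9]
ee_rot: [-3.141, 0.001, 1.442]
ft_force: [0.7, -0.5, 0.2]
gripper_width: 62.0
gripper_force: 0.0
```

```bash
python3 - <<'E'
from h import *
st();go(613.5,303,5,1.442)
im,d=snap('top');b=im[130:260,60:220];a=snap('scene')[0][130:230,310:430]
cv2.imwrite('pics/p5.png',np.hstack([cv2.resize(a[...,::-1],(400,330)),cv2.resize(b[...,::-1],(400,330))]))
E
```

```text
10.325 [613.3 302.3 143.9] [-3.141e+00  1.000e-03  1.442e+00] [ 0.7 -0.5  0.2] 61.97459487537049 0.0
shift units, CURRENT tool axes [0.019 0.003 1.648] in TARGET axes [0.017 0.002 1.648] turn units [-0.    0.01  0.  ]
```

View pics/p5.png

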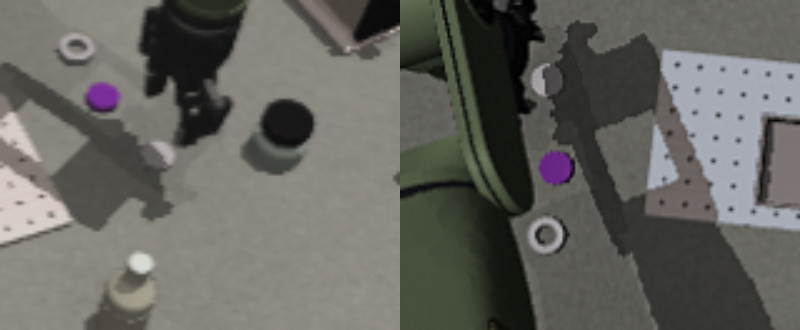

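The gripper stands over the big disc, at (545,80) in the right crop, well clear of the purple disc, the jar and the collar. Descend and grip.

>>> {"op": "send_rows", "data": {
  "commands": [
    [0.02, 0, 0.7, 0, 0, 0, 62],
    [0, 0, 0.7, 0, 0, 0, 62],
    [0, 0, 0.34, 0, 0, 0, 62],
    [0, 0, 0, 0, 0, 0, 62],
    [0, 0, 0, 0, 0, 0, 30],
    [0, 0, 0, 0, 0, 0, 30],
    [0, 0, 0, 0, 0, 0, 30],
    [0, 0, 0, 0, 0, 0, 30],
    [0, 0, 0, 0, 0, 0, 30]
  ]
}}

```text
clock: 11.55
ee_pos: [614.9, 303.8, 76.8]
ee_rot: [3.138, -0.001, 1.442]
ft_force: [-0.7, 0.1, 6.1]
gripper_width: 32.2
gripper_force: 59.2
```

>>> {"op": "send_rows", "data": {
  "commands": [
    [0, 0, -0.5, 0, 0, 0, 30],
    [0, 0, -1, 0, 0, 0, 30],
    [0, 0, -1, 0, 0, 0, 30],
    [0, 0, 0, 0, 0, 0, 30]
  ]
}}

```text
clock: 12.05
ee_pos: [616.6, 304.7, 181.0]
ee_rot: [3.132, -0.005, 1.442]
ft_force: [0.1, 0.4, -0.3]
gripper_width: 32.3
gripper_force: 59.6
```

```bash
python3 - <<'E'
from h import *
st();go(515,24.5,40,1.442)
E
```

```text
12.05 [616.6 304.7 181. ] [ 3.132 -0.005  1.442] [ 0.1  0.4 -0.3] 32.27107017496332 59.63343858718872
shift units, CURRENT tool axes [-7.281 -1.636  1.646] in TARGET axes [-7.272 -1.618  1.7  ] turn units [ 0.1  -0.05  0.  ]
```

```bash
python3 - <<'E'
from h import *
a=snap('scene')[0];b=snap('top')[0]
m=viewer.camera_model('scene');T=np.array(m['camera_from_world'])
p=T[:3,:3]@[616,304,110]+T[:3,3];uv=np.array(m['camera_matrix'])@(p/p[2]);u,v=uv[:2].astype(int);print(u,v)
a=cv2.resize(a[v-40:v+40,u-50:u+50,::-1],(500,400));b=b[130:210,60:120]
cv2.imwrite('pics/p6.png',np.hstack([a,cv2.resize(b[...,::-1],(300,400))]))
E
```

```text
362 159
```

View pics/p6.png

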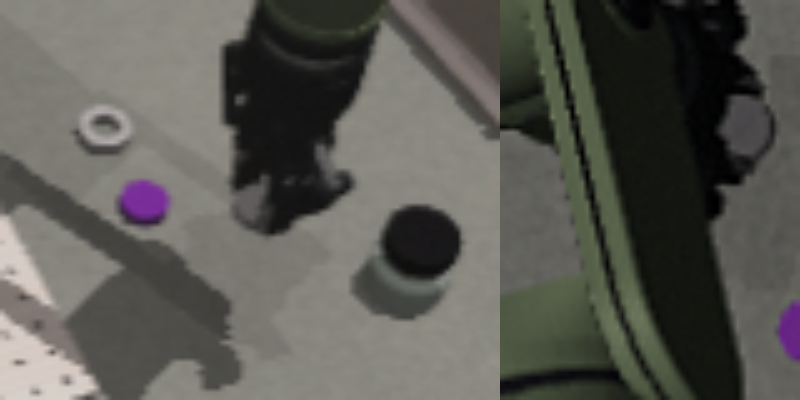

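The disc is held, but it sticks out of the pads towards -y: at (255,200) in the left crop and (745,130) in the right. I'll measure how far off centre and how level it is.

```bash
python3 - <<'E'
from h import *
for n in('top','scene'):
    f=np.load(n+'.npz');im,d=f['im'].astype(int),f['d'];P=cloud(n,d)
    m=(np.hypot(P[...,0]-616,P[...,1]-297)<60)&(P[...,2]>85)&(P[...,2]<135)&(im.min(2)>60)
    q=P[m];v,u=np.nonzero(m);print(n,len(q),q.mean(0).round(1),q.min(0).round(),q.max(0).round(),im[m].mean(0))
    A=np.c_[q[:,:2]-q[:,:2].mean(0),np.ones(len(q))]
    k=np.ones(len(q),bool)
    for _ in range(5):
        c=np.linalg.lstsq(A[k],q[k,2],rcond=None)[0]; r=abs(q[:,2]-A@c);k=r<3
    print('slope',c.round(3),k.sum(),q[k].min(0).round(1),q[k].max(0).round(1), cv2.minEnclosingCircle(q[k][:,:2].astype(np.float32)))
E
```

```text
top 89 [617.8 298.2 110.3] [603. 287. 104.] [643. 311. 117.] [74.53932584 72.2247191  73.70786517]
slope [ 6.10000e-02 -6.10000e-02  1.10653e+02] 79 [602.9 287.3 106.9] [642.6 310.8 113.7] ((622.7633056640625, 297.0418395996094), 20.50785255432129)
scene 49 [613.6 297.6 115.1] [591. 288. 105.] [638. 314. 132.] [90.93877551 88.04081633 86.65306122]
slope [-1.9000e-02  4.5000e-02  1.1513e+02] 31 [593.2 288.2 112.3] [638.  314.1 117.9] ((615.622802734375, 293.77630615234375), 22.648639678955078)
```

The disc's edge is at y≈287.5, so its centre is at ≈305, which is centred in the gripper and level. I'll carry it over the tub.

>>> {"op": "send_rows", "data": {
  "commands": [
    [-0.5, -0.11, 0, 0, 0, 0, 30],
    [-0.9, -0.2, 0, 0, 0, 0, 30],
    [-0.9, -0.2, 0, 0, 0, 0, 30],
    [-0.9, -0.2, 0, 0, 0, 0, 30],
    [-0.9, -0.2, 0, 0, 0, 0, 30],
    [-0.9, -0.2, 0, 0, 0, 0, 30],
    [-0.9, -0.2, 0, 0, 0, 0, 30],
    [-0.9, -0.2, 0, 0, 0, 0, 30],
    [-0.47, -0.11, 0, 0, 0, 0, 30],
    [0, 0, 0, 0, 0, 0, 30]
  ]
}}

```text
clock: 13.4
ee_pos: [511.1, 22.8, 173.5]
ee_rot: [-3.139, -0.0, 1.44]
ft_force: [0.9, -0.1, -1.0]
gripper_width: 32.2
gripper_force: 59.7
```

```bash
python3 - <<'E'
from h import *
st();go(515,24.5,20,1.442)
for n in('top','scene'):
    im,d=snap(n);im=im.astype(int);P=cloud(n,d);x,y,z=P[...,0],P[...,1],P[...,2]
    m=(np.hypot(x-515,y-24)<60)&(z>75)&(z<125)&(im.min(2)>60)
    if m.sum()>5: print(n,m.sum(),np.percentile(P[m],[5,50,95],axis=0).round(1).tolist())
E
```

```text
13.4 [511.1  22.8 173.5] [-3.139 -0.     1.44 ] [ 0.9 -0.1 -1. ] 32.175968288972186 59.667924642562866
shift units, CURRENT tool axes [0.054 0.096 2.013] in TARGET axes [0.055 0.092 2.014] turn units [-0.02 -0.   -0.02]
scene 29 [[493.2, 8.6, 101.1], [510.0, 13.6, 107.9], [530.7, 20.0, 117.5]]
```

>>> {"op": "send_rows", "data": {
  "commands": [
    [0.055, 0.09, 0, 0, 0, 0, 30],
    [0, 0, 0.5, 0, 0, 0, 30],
    [0, 0, 0.6, 0, 0, 0, 30],
    [0, 0, 0.5, 0, 0, 0, 30],
    [0, 0, 0.26, 0, 0, 0, 30],
    [0, 0, 0.06, 0, 0, 0, 30],
    [0, 0, 0.06, 0, 0, 0, 30],
    [0, 0, 0, 0, 0, 0, 30],
    [0, 0, 0, 0, 0, 0, 30]
  ]
}}

```text
clock: 14.62
ee_pos: [516.2, 25.0, 95.9]
ee_rot: [3.14, -0.0, 1.442]
ft_force: [-0.6, -0.5, -0.1]
gripper_width: 32.1
gripper_force: 59.7
```

>>> {"op": "send_rows", "data": {
  "commands": [
    [0, 0, 0.05, 0, 0, 0, 30],
    [0, 0, 0, 0, 0, 0, 30],
    [0, 0, 0, 0, 0, 0, 30]
  ]
}}

```text
clock: 15.0
ee_pos: [515.8, 25.1, 93.3]
ee_rot: [3.142, -0.0, 1.442]
ft_force: [-0.4, 0.7, 0.1]
gripper_width: 32.6
gripper_force: 59.7
```

>>> {"op": "send_rows", "data": {
  "commands": [
    [0, 0, 0.04, 0, 0, 0, 30],
    [0, 0, 0, 0, 0, 0, 30],
    [0, 0, 0, 0, 0, 0, 30]
  ]
}}

```text
clock: 15.38
ee_pos: [515.7, 25.1, 91.6]
ee_rot: [-3.141, -0.0, 1.442]
ft_force: [0.7, -0.8, -0.9]
gripper_width: 32.0
gripper_force: 59.7
```

>>> {"op": "send_rows", "data": {
  "commands": [
    [0, 0, 0.04, 0, 0, 0, 30],
    [0, 0, 0, 0, 0, 0, 30],
    [0, 0, 0, 0, 0, 0, 30]
  ]
}}

```text
clock: 15.75
ee_pos: [516.0, 25.1, 90.8]
ee_rot: [3.141, 0.0, 1.442]
ft_force: [-1.3, -0.5, 5.3]
gripper_width: 32.2
gripper_force: 60.4
```

>>> {"op": "send_rows", "data": {
  "commands": [
    [0, 0, 0.04, 0, 0, 0, 30],
    [0, 0, 0, 0, 0, 0, 30],
    [0, 0, 0, 0, 0, 0, 30]
  ]
}}

```text
clock: 16.12
ee_pos: [516.1, 25.1, 90.7]
ee_rot: [-3.141, 0.0, 1.442]
ft_force: [-6.3, -0.7, 16.6]
gripper_width: 32.7
gripper_force: 61.7
```

Touched down at TCP z 90.8, exactly 14 mm above the bench grasp height. Ease off and release.

>>> {"op": "send_rows", "data": {
  "commands": [
    [0, 0, -0.04, 0, 0, 0, 32],
    [0, 0, 0, 0, 0, 0, 48],
    [0, 0, 0, 0, 0, 0, 48],
    [0, 0, 0, 0, 0, 0, 48],
    [0, 0, -0.3, 0, 0, 0, 48],
    [0, 0, -1, 0, 0, 0, 48],
    [0, 0, -1, 0, 0, 0, 48],
    [0, 0, -0.5, 0, 0, 0, 48],
    [-1, 0, 0, 0, 0, 0, 48],
    [-1, 0, 0, 0, 0, 0, 48]
  ]
}}

```text
clock: 17.38
ee_pos: [505.9, -54.8, 203.7]
ee_rot: [3.139, 0.0, 1.444]
ft_force: [0.6, -0.3, -0.5]
gripper_width: 48.0
gripper_force: 0.0
```

```bash
python3 - <<'E'
from h import *
st();go(495.5,-381.5,60,1.442)
E
```

```text
17.375 [505.9 -54.8 203.7] [3.139 0.    1.444] [ 0.6 -0.3 -0.5] 48.028865513350254 0.0
shift units, CURRENT tool axes [-8.133  0.774  1.772] in TARGET axes [-8.132  0.792  1.767] turn units [0.02 0.   0.02]
```

>>> {"op": "send_rows", "data": {
  "commands": [
    [-0.92, 0.09, 0, 0, 0, 0, 48],
    [-0.92, 0.09, 0, 0, 0, 0, 48],
    [-0.92, 0.09, 0, 0, 0, 0, 48],
    [-0.92, 0.09, 0, 0, 0, 0, 48],
    [-0.92, 0.09, 0.3, 0, 0, 0, 48],
    [-0.92, 0.09, 0.3, 0, 0, 0, 48],
    [-0.92, 0.09, 0.3, 0, 0, 0, 48],
    [-0.92, 0.09, 0.4, 0, 0, 0, 48],
    [-0.77, 0.07, 0.4, 0, 0, 0, 48],
    [0, 0, 0, 0, 0, 0, 48]
  ]
}}

```text
clock: 18.62
ee_pos: [494.1, -382.5, 133.3]
ee_rot: [-3.141, -0.001, 1.439]
ft_force: [-0.2, 1.0, -0.1]
gripper_width: 47.8
gripper_force: 0.0
```

```bash
python3 - <<'E'
from h import *
from scipy.optimize import least_squares
st();go(495.5,-381.5,3,1.442)
for n in('top','scene'):
    im,d=snap(n);P=cloud(n,d)
    print(n,'small',blob(P,im,(495,-381),24,5,16)[:3])
    z=P[...,2];m=(np.hypot(P[...,0]-515,P[...,1]-24.5)<38)&(z>19.5)&(z<30);q=P[m];print('floor med',np.median(z[(np.hypot(P[...,0]-515,P[...,1]-24.5)<40)&(z<19)]),'disc',len(q),q.mean(0),cv2.minEnclosingCircle(q[:,:2].astype(np.float32)))
    g=im.min(2)
    cv2.imwrite(f'pics/{n}7.png',im[...,::-1])
    if n=='top': a=im[160:220,240:320,::-1]
    else: a2=im[150:210,250:330,::-1]
cv2.imwrite('pics/p7.png',np.hstack([cv2.resize(a,(400,300)),cv2.resize(a2,(400,300))]))
E
```

```text
18.625 [ 494.1 -382.5  133.3] [-3.141e+00 -1.000e-03  1.439e+00] [-0.2  1.  -0.1] 47.81925739448315 0.0
shift units, CURRENT tool axes [0.029 0.032 1.434] in TARGET axes [0.03  0.03  1.434] turn units [-0.01 -0.01 -0.03]
top small (71, array([ 495.4, -382.3,    9.2]), [array([ 495.7, -382. ]), array([23.4, 24.2]), np.float64(31.7)])
floor med 13.612520309307683 disc 128 [517.99092841  27.11192838  23.50690165] ((517.7615356445312, 26.82109832763672), 17.65985679626465)
scene small (28, array([ 500.6, -379. ,   10.7]), [array([ 500.7, -377.5]), array([14., 24.]), np.float64(18.2)])
floor med 15.080229537845184 disc 82 [516.7441173   25.41227056  24.26488294] ((508.0032653808594, 23.167890548706055), 31.935226440429688)
```

View pics/p7.png

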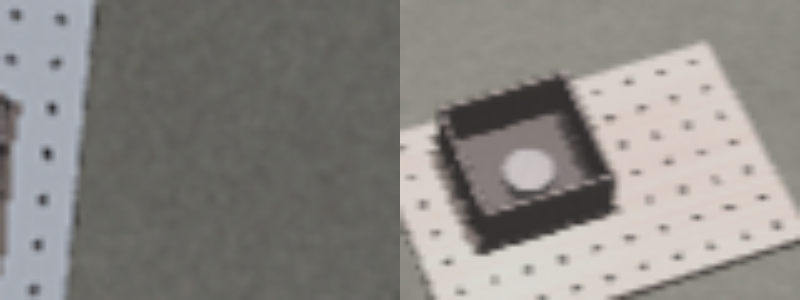

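The scene crop shows the big disc flat in the tub at (528,170). It measures about 3 mm off centre with its top at z≈24. Now the small disc.

>>> {"op": "send_rows", "data": {
  "commands": [
    [0.02, 0.035, 0.6, 0, 0, 0, 48],
    [0, 0, 0.6, 0, 0, 0, 48],
    [0, 0, 0.21, 0, 0, 0, 48],
    [0, 0, 0, 0, 0, 0, 48],
    [0, 0, 0, 0, 0, 0, 20],
    [0, 0, 0, 0, 0, 0, 20],
    [0, 0, 0, 0, 0, 0, 20],
    [0, 0, 0, 0, 0, 0, 20],
    [0, 0, 0, 0, 0, 0, 20]
  ]
}}

```text
clock: 19.85
ee_pos: [497.3, -380.7, 79.6]
ee_rot: [3.14, 0.001, 1.442]
ft_force: [0.1, 1.9, 7.0]
gripper_width: 21.3
gripper_force: 58.5
```

>>> {"op": "send_rows", "data": {
  "commands": [
    [0, 0, -0.5, 0, 0, 0, 20],
    [0, 0, -1, 0, 0, 0, 20],
    [0, 0, -1, 0, 0, 0, 20],
    [0, 0, 0, 0, 0, 0, 20],
    [0, 0, 0, 0, 0, 0, 20]
  ]
}}

```text
clock: 20.48
ee_pos: [496.3, -380.1, 178.1]
ee_rot: [3.141, 0.0, 1.442]
ft_force: [-0.6, 0.2, -0.7]
gripper_width: 21.1
gripper_force: 58.0
```

```bash
python3 - <<'E'
from h import *
st();go(517.5,28,60,1.442)
for n in('top','scene'):
    im,d=snap(n);im=im.astype(int);P=cloud(n,d);x,y,z=P[...,0],P[...,1],P[...,2]
    m=(np.hypot(x-496,y+381)<30)&(z>85)&(z<125)&(im.min(2)>60)
    if m.sum()>5: print(n,m.sum(),np.percentile(P[m],[5,50,95],axis=0).round(1).tolist())
    print('bench left',((np.hypot(x-495,y+382)<15)&(z>5)&(z<16)).sum())
E
```

```text
20.475 [ 496.3 -380.1  178.1] [3.141 0.    1.442] [-0.6  0.2 -0.7] 21.085786468461766 57.99724280834198
shift units, CURRENT tool axes [10.186 -0.788  1.126] in TARGET axes [10.186 -0.785  1.128] turn units [ 0.  0. -0.]
top 42 [[490.4, -385.9, 104.8], [497.9, -379.5, 108.5], [505.5, -372.3, 111.6]]
bench left 1
bench left 4
```

>>> {"op": "send_rows", "data": {
  "commands": [
    [0.65, -0.08, 0, 0, 0, 0, 20],
    [1, -0.08, 0, 0, 0, 0, 20],
    [1, -0.08, 0, 0, 0, 0, 20],
    [1, -0.08, 0, 0, 0, 0, 20],
    [1, -0.08, 0, 0, 0, 0, 20],
    [1, -0.08, 0, 0, 0, 0, 20],
    [1, -0.08, 0, 0, 0, 0, 20],
    [1, -0.08, 0, 0, 0, 0, 20],
    [1, -0.08, 0, 0, 0, 0, 20],
    [1, -0.08, 0, 0, 0, 0, 20]
  ]
}}

```text
clock: 21.82
ee_pos: [513.3, 8.1, 176.2]
ee_rot: [-3.138, -0.0, 1.442]
ft_force: [0.2, 0.1, -0.1]
gripper_width: 21.3
gripper_force: 58.0
```

>>> {"op": "send_rows", "data": {
  "commands": [
    [0.5, 0, 0, 0, 0, 0, 20],
    [0, 0, 0, 0, 0, 0, 20],
    [0, 0, 0, 0, 0, 0, 20],
    [0, 0, 0, 0, 0, 0, 20]
  ]
}}

```text
clock: 22.32
ee_pos: [516.8, 25.6, 177.3]
ee_rot: [-3.141, 0.0, 1.44]
ft_force: [0.5, -0.6, -0.1]
gripper_width: 21.5
gripper_force: 58.0
```

```bash
python3 - <<'E'
from h import *
st();go(517,26.5,34,1.442)
E
```

```text
22.325 [516.8  25.6 177.3] [-3.141  0.     1.44 ] [ 0.5 -0.6 -0.1] 21.511654051099136 58.00552010536194
shift units, CURRENT tool axes [0.024 0.003 1.758] in TARGET axes [0.024 0.002 1.758] turn units [-0.01  0.   -0.01]
```

>>> {"op": "send_rows", "data": {
  "commands": [
    [0.02, 0, 0.5, 0, 0, 0, 20],
    [0, 0, 0.6, 0, 0, 0, 20],
    [0, 0, 0.4, 0, 0, 0, 20],
    [0, 0, 0.2, 0, 0, 0, 20],
    [0, 0, 0.06, 0, 0, 0, 20],
    [0, 0, 0, 0, 0, 0, 20],
    [0, 0, 0, 0, 0, 0, 20]
  ]
}}

```text
clock: 23.2
ee_pos: [517.7, 27.3, 108.0]
ee_rot: [3.14, -0.0, 1.442]
ft_force: [-0.0, 0.7, 0.1]
gripper_width: 21.0
gripper_force: 58.0
```

>>> {"op": "send_rows", "data": {
  "commands": [
    [0, 0, 0.04, 0, 0, 0, 20],
    [0, 0, 0, 0, 0, 0, 20],
    [0, 0, 0, 0, 0, 0, 20]
  ]
}}

```text
clock: 23.58
ee_pos: [517.1, 27.4, 105.7]
ee_rot: [3.142, -0.0, 1.442]
ft_force: [-0.2, -0.3, 0.2]
gripper_width: 21.2
gripper_force: 58.0
```

>>> {"op": "send_rows", "data": {
  "commands": [
    [0, 0, 0.04, 0, 0, 0, 20],
    [0, 0, 0, 0, 0, 0, 20],
    [0, 0, 0, 0, 0, 0, 20]
  ]
}}

```text
clock: 23.95
ee_pos: [517.1, 27.4, 104.0]
ee_rot: [-3.141, 0.0, 1.442]
ft_force: [0.1, -0.5, 0.2]
gripper_width: 21.3
gripper_force: 58.0
```

>>> {"op": "send_rows", "data": {
  "commands": [
    [0, 0, 0.03, 0, 0, 0, 20],
    [0, 0, 0, 0, 0, 0, 20],
    [0, 0, 0, 0, 0, 0, 20]
  ]
}}

```text
clock: 24.32
ee_pos: [517.3, 27.3, 103.5]
ee_rot: [3.141, 0.0, 1.442]
ft_force: [-1.5, 0.3, 5.7]
gripper_width: 21.3
gripper_force: 59.0
```

>>> {"op": "send_rows", "data": {
  "commands": [
    [0, 0, 0.03, 0, 0, 0, 20],
    [0, 0, 0, 0, 0, 0, 20],
    [0, 0, 0, 0, 0, 0, 20]
  ]
}}

```text
clock: 24.7
ee_pos: [517.3, 27.3, 103.4]
ee_rot: [-3.142, 0.0, 1.442]
ft_force: [-5.5, -0.1, 12.8]
gripper_width: 21.3
gripper_force: 60.2
```

Contact came at 103.5, as predicted. Ease off, release, lift and retreat.

>>> {"op": "send_rows", "data": {
  "commands": [
    [0, 0, -0.035, 0, 0, 0, 22],
    [0, 0, 0, 0, 0, 0, 36],
    [0, 0, 0, 0, 0, 0, 40],
    [0, 0, 0, 0, 0, 0, 40],
    [0, 0, -0.2, 0, 0, 0, 40],
    [0, 0, -0.8, 0, 0, 0, 40],
    [0, 0, -1, 0, 0, 0, 40],
    [0, 0, -0.5, 0, 0, 0, 40],
    [-0.7, 0, 0, 0, 0, 0, 40],
    [-1, 0, 0, 0, 0, 0, 40]
  ]
}}

```text
clock: 25.95
ee_pos: [508.8, -40.2, 204.3]
ee_rot: [3.139, 0.0, 1.444]
ft_force: [-0.0, 0.8, -0.4]
gripper_width: 39.9
gripper_force: 0.0
```

>>> {"op": "send_rows", "data": {
  "commands": [
    [-1, 0, 0, 0, 0, 0, 40],
    [-1, 0, 0, 0, 0, 0, 40],
    [-1, 0, 0, 0, 0, 0, 40],
    [-1, 0, 0, 0, 0, 0, 40],
    [-1, 0, 0, 0, 0, 0, 40],
    [0, 0, 0, 0, 0, 0, 40],
    [0, 0, 0, 0, 0, 0, 40]
  ]
}}

```text
clock: 26.82
ee_pos: [482.5, -238.2, 203.2]
ee_rot: [-3.142, -0.001, 1.441]
ft_force: [-0.2, -0.3, -0.7]
gripper_width: 39.8
gripper_force: 0.0
```

```bash
python3 - <<'E'
from h import *
st()
for n in('top','scene'):
    im,d=snap(n);P=cloud(n,d);x,y,z=P[...,0],P[...,1],P[...,2];r=np.hypot(x-516,y-25)
    for lo,hi in((20,29),(30,42),(46,70)):
        m=(r<(38 if hi<46 else 80))&(z>lo)&(z<hi);q=P[m]
        if len(q): print(n,lo,len(q),q.mean(0).round(1),np.round(cv2.minEnclosingCircle(q[:,:2].astype(np.float32))[0],1))
b=np.load('top.npz')['im'][150:240,210:330,::-1];a=np.load('scene.npz')['im'][150:210,250:330,::-1]
cv2.imwrite('pics/p8.png',np.hstack([cv2.resize(b,(400,300)),cv2.resize(a,(400,300))]))
E
```

```text
26.825 [ 482.5 -238.2  203.2] [-3.142e+00 -1.000e-03  1.441e+00] [-0.2 -0.3 -0.7] 39.77720767704263 0.0
top 20 62 [516.   27.8  23.7] [517.7  26.6]
top 30 71 [518.6  25.6  33.8] [518.4  25.5]
top 46 231 [516.2  26.8  54.9] [515.3  24.8]
scene 20 34 [519.7  20.2  23.3] [510.8  16.7]
scene 30 40 [519.3  24.6  34.9] [517.6  25.6]
scene 46 215 [516.6  23.4  54.1] [515.3  23.5]
```

View pics/p8.png

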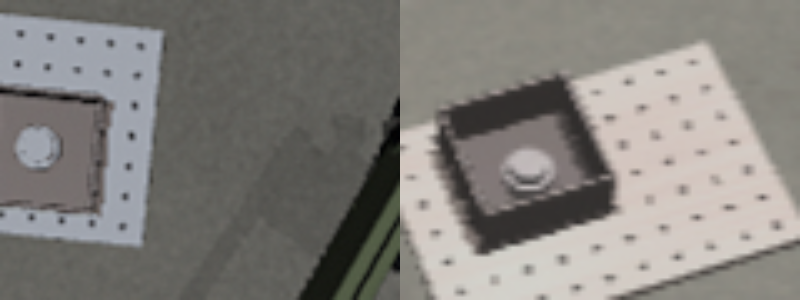

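The small disc sits flat and concentric on the big one: (38,147) in the left crop, (528,168) in the right. Their centres are about 1–2 mm apart, heights are 24 and 34 mm, and the arm is clear.

```bash
python3 -c "
from station import robot
print(robot.job_done())"
```

```text
the job is handed in; nothing more can be done
None
```

The tub stands mouth up on the plate with the larger disc flat about 3 mm from the centre of its floor and the smaller disc on top, their centres 1–2 mm apart; I handed the job in at about 27 s, the bystanders were not touched as far as I could see, and no verdict was returned.

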